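Load a negative carrier under the stage clip

TASK

Load the small negative carrier into the film stage: with one fingertip press the spring clip's long lever down and hold it, and while it is held use the other fingertip to push the carrier along its guides, under the raised clip, until it is fully home against the end stop. Then let the clip spring back down onto the carrier and move clear. Do not pinch or lift the carrier, and leave the spare carrier, the magnifier and the film canister where they are.

Things in the scene. Friction and masses are not known exactly. Their poses are not given: they have to be found in the camera images.
- stage: Grey film stage fixed to the bench, about 195 x 145 mm. Origin on the bench under the middle of its track; +x: the way the carrier is pushed, +y: the side with the clip's lever, z up. Bed top at z = 20 mm. Two rails along x: inner faces y = +-31.5, outer +-37.5, tops z = 26 mm. All below 40 mm high.
- stop (a point): Middle of the end stop's near face, at its foot on the bed (stage frame x = +67, y = 0, z = 20 mm). The stop is a bar 75 mm wide, 12 mm high.
- nose (a point): Middle of the underside of the clip's steel nose (moves with it); at rest x = +45, y = +20, z = 22 mm in the stage's frame. The nose is 16 mm long in x, 8 mm in y. At rest, 2 mm above the bed, it blocks the track; the 5 mm thick carrier passes with the clip at 0.17 rad or more.
- clip (a joint): Angle of the sprung clip, which turns on a rod along x at y = +44, z = 32 mm of the stage: 0 = at rest, nose down; 0.35 rad = lever fully down, nose raised 8 mm. It springs back when let go. At the middle of the lever 2 N starts it and 4 N holds it fully down. With the nose resting on the carrier it reads about 0.14.
- paddle (a point): Middle of the top of the clip's lever (moves with it), a steel plate 110 mm long in x (stage x = -98 to +12), 36 mm wide. At rest it slopes up outwards: middle at y = +69, z = 33, outer edge z = 39 mm. Fully down it is level: top z = 24, y = +51 to +87 mm. A fingertip can slide along it while pressing; the rod and a rail lie between it and the track.
- carrier: Small dark steel negative carrier, loose on the bed between the rails, short of the nose: a frame 64 (x) x 60 (y) x 5 mm with a window, about 120 g. Origin at the centre of its underside; x along the push. A lip stands along its rear (-x) edge, 60 mm wide, 5 mm thick, 18 mm high from the underside. Fully home: stage x = +35 mm; it starts 34 to 54 mm short of that.
- lip (a point): Middle of the top rear edge of the carrier's lip (in the carrier's frame x = -32, y = 0, z = 18 mm). Push on the lip's rear face below it.
- spare: Bystander: a larger spare carrier lying flat on the bench, 95 x 85 x 5 mm, no lip. Origin at the centre of its underside
- loupe: Bystander: a black magnifier standing on the bench, 48 mm in diameter, 52 mm high. Origin at the centre of its underside
- canister: Bystander: a black film canister with a grey cap, 34 mm in diameter, 52 mm high. Origin at the centre of its underside
Mind the look-alikes: they are no part of the job. There is more than one size of the carrier; the one meant has the size given above.

How it is judged:
By the outcome, as a careful person would: the job done as asked, in the order asked, and still so for the second after the job is handed in, with the robot touching nothing.
It also fails if it takes over 35 s, if anything falls off the work surface, if the arm or the gripper's body presses on something with over 40 N, if the wrist force passes 120 N, or if a joint passes its speed limit or range.

ROBOT

A 6-joint arm with a two-finger parallel gripper is mounted at the origin on the work surface. World frame = base frame: x ahead of the robot, y to its left, z up, the work surface at z = 0. Lengths are in mm, angles in degrees, forces in N, time in s.
With the tool pointing down it reaches from about 375 to 900 mm from the base axis. Payload 3.1 kg.
Tool frame: the origin (TCP) lies midway between the tips of the shut fingers; the grasp point (between the pads) lies 19 mm behind it (r.grip_point_offset is the z of the grasp point in the tool frame, in mm); z points along the fingers, y is the direction in which the jaws open and shut (so a half turn about z gives the same grasp; the last joint's range is limited). The gripper opens to 87 mm and grips with 3 to 60 N. Pads are 19 mm wide; open, the fingers measure 117 mm over their backs; the gripper's body (75 mm by 190 mm) begins 51 mm behind the grasp point.
Start: joints at [-85.342, 30.224, 82.088, -0, 67.689, -10.227], TCP at [160.579, -603.996, 222.548] pointing down, gripper open.
Joint ranges: [-176.69, 176.69], [-43.24, 126.21], [12.49, 139.97], [-82, 262], [0, 151.66], [-163.58, 163.58]. Speed limits (degrees/s): [159.86, 159.86, 180, 180, 180, 180].

INTERFACE

Orientations are given as [roll, pitch, yaw] about the fixed x, y, z axes, in that order (R = Rz(yaw) Ry(pitch) Rx(roll)).
In Python, from rig import r, optics gives the robot as it stands. The module is installed in compiled form; this text tells all that it offers.
- The arm moves only by the tool move_arm, never from a script. Its argument "targets" is a list of rows, each an object with "dp": the shift along the tool's x, y, z in mm, a list of three; "turn": the turn, a rotation vector about the tool's x, y, z in rad, a list of three; "hand": the finger opening in mm, from 0 to 87. In form: [{"dp": [x, y, z], "turn": [ax, ay, az], "hand": hand}, ...]. A call has 1 to 12 rows; each row shifts and turns the commanded pose from where the row before left it, along the tool's axes as they then stand; what a row does not reach is not made up. A row lasts 1/12 s, in which the tool goes at most 41.7 mm and 7.16 degrees, less where a joint would pass 70% of its speed; a pose out of reach is approached as far as the arm can. A call with a gripper value outside its range is refused whole. The fingers move at their own pace and stop on an object; the grip force is fixed at half the most. Time passes only in rows, so rows that do not move let the fingers close. It gives the time, the measured TCP pose, the force and the opening at its end, in the units of the state.
- r.get_state(): the state, without advancing time (a new reading comes with each control period).
- optics.snapshot(name): name is "scene" or "top" or "wrist"; returns a dict with "frame" (400x640x3 uint8, red, green, blue), "depth" (400x640 float32, mm along the optical axis (not along the pixel's ray), 0 where there is no reading), "camera_matrix" (3x3 intrinsics, pixels), "R" (3x3) and "t" (3): a world point X has camera coordinates R X + t. Camera axes: x right, y down, z forward; pixel columns grow to the right and rows downward; lengths in mm; the calibration is good to about 2 mm. A picture is of the moment at which its call begins.
- r.sign_off(): hands the job in, once; it reports no verdict.
The state is a dict: "t": time; "q": joint angles; "qvel": joint speeds; "effort": joint torques, N m; "ee_pos": TCP position; "ee_rot": TCP orientation; "ft_force": force on the tool from outside, world axes, zero at the start; "moment": the same for the moment, N m; "gripper_width": opening from 0.0 (shut) to 1.0 (fully open).
Only numpy, scipy, OpenCV 4.12 (cv2) and the standard library are available. Lean on these libraries where they do the work, as an engineer would, in place of code of your own. Each camera call takes 0.05 s, during which the arm holds its last target.

## Working session

There is one attempt and no reset: what is moved stays moved. The work goes in short steps, Python scripts to look and compute and a tool call to move; the robot and the scene stay as the last step left them, time stands still between calls to the robot, and variables do not carry over. Pictures are saved under pics/ and viewed, and the job is handed in when it is done.

Besides the shell and the picture viewer there is one more tool, called after "Request:" as name([rows], argument=value, ...), one row to a line, values as JSON. move_arm: Moves the arm, as the interface text tells. Its arguments: {"type":"object","properties":{"targets":{"type":"array","items":{"type":"object","properties":{"dp":{"type":"array","items":{"type":"number"}},"turn":{"type":"array","items":{"type":"number"}},"hand":{"type":"number"}}}}},"required":["targets"]}

```bash
mkdir -p pics; python3 - <<'E'
from rig import r,optics
import cv2,numpy as np
s=r.get_state();print(s)
for n in ("scene","top","wrist"):
    d=optics.snapshot(n);cv2.imwrite(f"pics/{n}0.png",d["frame"][:,:,::-1])
    np.savez(f"pics/{n}0.npz",**d)
    print(n,d["camera_matrix"].tolist(),d["R"].round(3).tolist(),d["t"].round(1))
E
```

```text
{'t': 0.0, 'q': array([-8.53425959e+01,  3.02783777e+01,  8.21573565e+01, -4.98272093e-04,
        6.76892106e+01, -1.02269102e+01]), 'qvel': array([ 0.08988072, -0.03550303, -0.11062525, -0.01437405, -0.04472753,
       -0.01645499]), 'effort': array([-2.77496301e-04, -4.40042818e+01, -1.76595801e+01,  6.34020218e-02,
        5.83493756e-02, -1.58813668e-04]), 'ee_pos': array([ 160.5115069 , -603.26895467,  221.5725645 ]), 'ee_rot': array([-1.79876958e+02, -2.17303148e-02,  1.48844806e+01]), 'ft_force': array([ 0.26580107, -0.11590588, -0.32732783]), 'moment': array([-0.01554387, -0.02756492,  0.04275622]), 'gripper_width': 0.9999164642017607}
scene [[413.0560307107194, 0.0, 309.5241590356641], [0.0, 413.0560307107194, 197.5011002291658], [0.0, 0.0, 1.0]] [[0.333, 0.943, 0.022], [0.612, -0.199, -0.765], [-0.717, 0.268, -0.643]] [-236.3 -287.9 1392.5]
top [[383.0585713304943, 0.0, 321.4671693826003], [0.0, 383.0585713304943, 199.51175813060604], [0.0, 0.0, 1.0]] [[0.001, -0.999, -0.043], [-0.994, 0.004, -0.108], [0.108, 0.043, -0.993]] [ 63.5 593.9 729.9]
wrist [[287.5991343511613, 0.0, 319.96051741520034], [0.0, 287.5991343511613, 198.5754358914304], [0.0, 0.0, 1.0]] [[0.257, -0.966, -0.002], [-0.921, -0.245, 0.301], [-0.292, -0.076, -0.954]] [-624.2  -35.7  391.6]
```

View pics/top0.png

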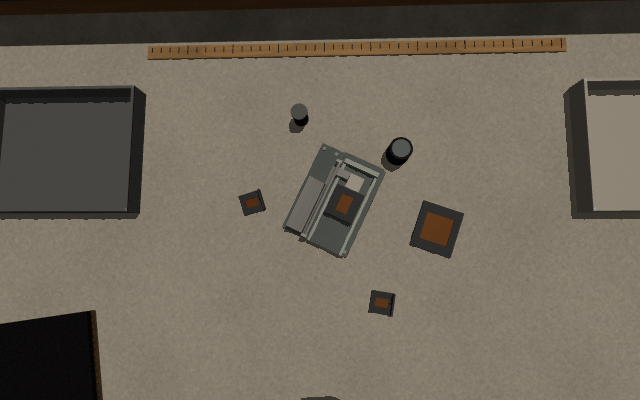

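View pics/scene0.png

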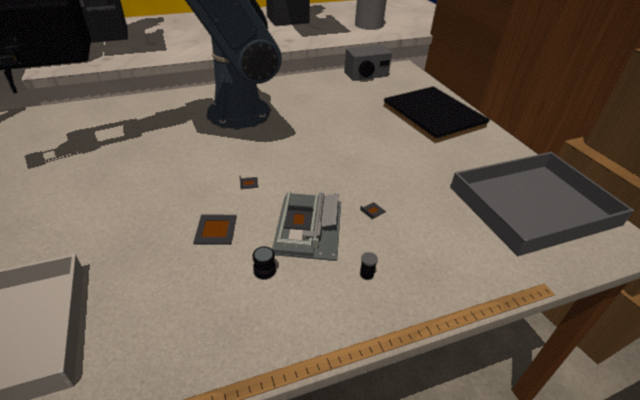

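View pics/wrist0.png

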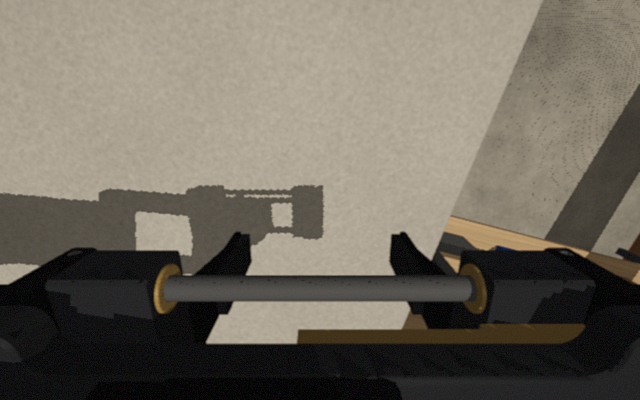

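The top view shows the stage near (335,200), with its lever on the left, the small carrier at about (345,205) inside the track, the loupe at (399,150) and the canister at (299,114). The spare is at (437,229). I'll zoom in.

```bash
python3 - <<'E'
import cv2,numpy as np
d=np.load("pics/top0.npz");f=d["frame"][:,:,::-1]
c=f[135:265,270:400];c=cv2.convertScaleAbs(c,alpha=1.6)
cv2.imwrite("pics/topcrop.png",cv2.resize(c,None,fx=4.6,fy=4.6,interpolation=cv2.INTER_CUBIC))
d=np.load("pics/scene0.npz");f=d["frame"][:,:,::-1]
c=f[180:270,260:360];c=cv2.convertScaleAbs(c,alpha=1.4)
cv2.imwrite("pics/scenecrop.png",cv2.resize(c,None,fx=6,fy=6,interpolation=cv2.INTER_CUBIC))
E
```

```text
(no output)
```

View pics/topcrop.png

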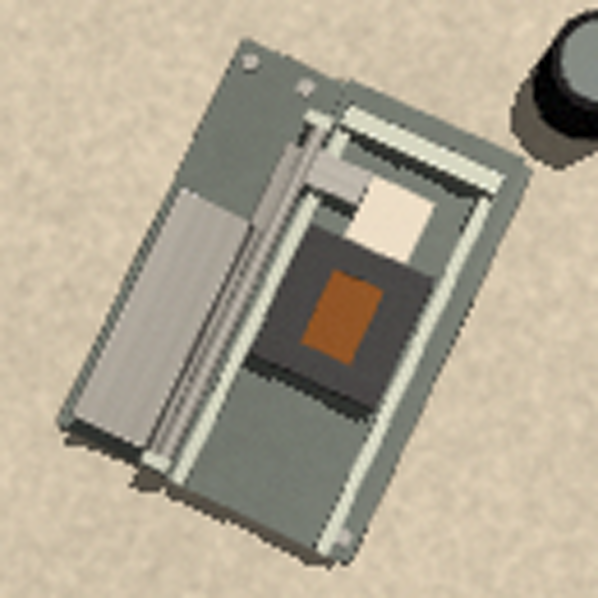

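View pics/scenecrop.png

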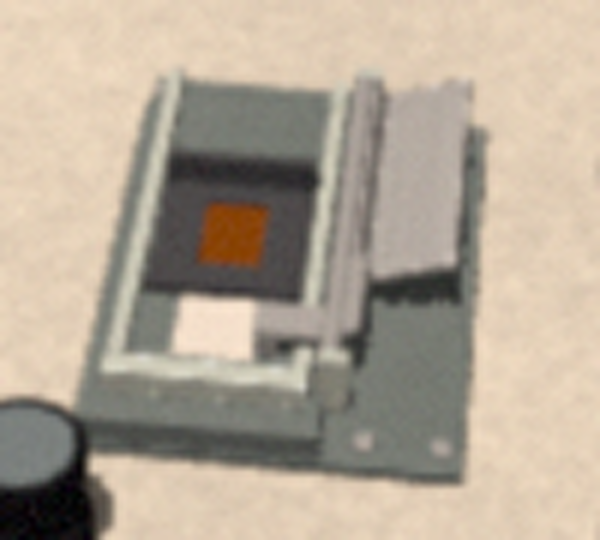

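```bash
cat >h.py <<'E'
import numpy as np,cv2
def load(n):
    return dict(np.load(f"pics/{n}.npz"))
def ray(d,u,v,z):
    K=d["camera_matrix"];R=d["R"];t=d["t"]
    c=-R.T@t; w=R.T@np.linalg.inv(K)@np.array([u,v,1.]); return c+w*(z-c[2])/w[2]
def proj(d,X):
    c=d["R"]@np.asarray(X,float)+d["t"];p=d["camera_matrix"]@c;return p[:2]/p[2]
E
python3 - <<'E'
from h import *
from scipy.optimize import least_squares
t=load("top0");s=load("scene0")
def tp(a,b):return (270+(a+.5)/4.6-.5,135+(b+.5)/4.6-.5)
def sp(a,b):return (260+(a+.5)/6-.5,180+(b+.5)/6-.5)
P=[(t,tp(185,190),(12,86,39)),(t,tp(252,222),(12,52,27)),(t,tp(145,445),(-98,52,27)),(t,tp(75,415),(-98,86,39)),
(t,tp(497,193),(67,-37.5,32)),
(s,sp(467,82),(-98,86,39)),(s,sp(458,265),(12,86,39)),(s,sp(375,278),(12,52,27))]
def S(p,X):
    c,q=np.cos(p[2]),np.sin(p[2]);return np.array([p[0]+c*X[0]-q*X[1],p[1]+q*X[0]+c*X[1],X[2]])
for sel in ([0,1,2,3,4],[5,6,7],range(8)):
    f=lambda p:np.concatenate([proj(P[i][0],S(p,P[i][2]))-P[i][1] for i in sel])
    o=least_squares(f,[500,0,-.4]);print(o.x[:2].round(1),np.degrees(o.x[2]).round(2),o.fun.round(2).tolist())
p=o.x
c,q=np.cos(p[2]),np.sin(p[2])
def inv(X):
    a=X[:2]-p[:2];return np.array([c*a[0]+q*a[1],-q*a[0]+c*a[1]]).round(1)
# carrier
for (a,b,z) in [(318,225,25),(437,278,25),(245,350,38),(370,405,38),(245,365,20),(362,420,20)]:
    print("carrier top",a,b,inv(ray(t,*tp(a,b),z)))
for (a,b,z) in [(145,285,25),(303,300,25),(170,152,38),(318,165,38),(165,182,25),(315,187,25)]:
    print("carrier scene",a,b,inv(ray(s,*sp(a,b),z)))
print("rails",[inv(ray(t,*tp(a,b),26)) for a,b in((488,198),(323,550))])
for n,d,a,z in(("loupe",t,(400,147),52),("can",t,(299,111),52),("spare",t,(437,229),5)):
    X=ray(d,*a,z);print(n,X.round(0),inv(X))
# depth check
for d,px in((t,tp(420,450)),(t,tp(130,330)),(t,tp(230,470))):
    pass
E
```

```text
[595.2  13.7] -25.42 [-0.28, -1.05, 0.74, 0.05, 0.36, 0.96, -0.47, -0.08, -0.33, 0.11]
[597.9  12.9] -23.65 [0.17, -0.51, 0.65, -0.14, -0.81, 0.54]
[595.5  13.6] -25.17 [-0.33, -1.05, 0.73, -0.01, 0.57, 1.01, -0.3, 0.04, -0.37, -0.18, 1.08, -0.51, 0.34, -0.23, -1.09, 0.17]
carrier top 318 225 [22.6 26.6]
carrier top 437 278 [ 23.2 -30.3]
carrier top 245 350 [-41.5  31.4]
carrier top 370 405 [-40.2 -27. ]
carrier top 245 365 [-46.5  29.8]
carrier top 362 420 [-46.6 -26.7]
carrier scene 145 285 [ 23.5 -31.8]
carrier scene 303 300 [24.3 28.3]
carrier scene 170 152 [-38.7 -30.8]
carrier scene 318 165 [-38.2  27.8]
carrier scene 165 182 [-35.3 -32.5]
carrier scene 315 187 [-39.7  26.8]
rails [array([ 64.5, -35.8]), array([-104.7,  -34.9])]
loupe [695. -92.  52.] [134.6 -53.2]
can [770. 107.  52.] [118.4 158.8]
spare [ 536. -170.    5.] [  24.5 -191.7]
```

Request:
move_arm([
  {"dp":[0,0,0],"turn":[0,0,0.117],"hand":60},
  {"dp":[0,0,0],"turn":[0,0,0.117],"hand":60},
  {"dp":[0,0,0],"turn":[0,0,0.117],"hand":60},
  {"dp":[0,0,0],"turn":[0,0,0.117],"hand":60},
  {"dp":[0,0,0],"turn":[0,0,0.117],"hand":60},
  {"dp":[0,0,0],"turn":[0,0,0.117],"hand":60},
  {"dp":[3,-30,0],"turn":[0,0,0],"hand":60},
  {"dp":[3,-30,0],"turn":[0,0,0],"hand":60},
  {"dp":[3,-30,0],"turn":[0,0,0],"hand":60},
  {"dp":[3,-30,0],"turn":[0,0,0],"hand":60},
])

```text
t: 0.98
ee_pos: [223.0, -499.3, 222.1]
ee_rot: [-180.0, 0.0, -25.4]
ft_force: [0.4, -0.4, 1.0]
gripper_width: 0.692
```

Request:
move_arm([
  {"dp":[3,-30,0],"turn":[0,0,0],"hand":60},
  {"dp":[3,-30,0],"turn":[0,0,0],"hand":60},
  {"dp":[3,-30,0],"turn":[0,0,0],"hand":60},
  {"dp":[3,-30,0],"turn":[0,0,0],"hand":60},
  {"dp":[3,-30,0],"turn":[0,0,0],"hand":60},
  {"dp":[3,-30,0],"turn":[0,0,0],"hand":60},
  {"dp":[3,-30,0],"turn":[0,0,0],"hand":60},
  {"dp":[3,-30,0],"turn":[0,0,0],"hand":60},
  {"dp":[3,-30,0],"turn":[0,0,0],"hand":60},
  {"dp":[3,-30,0],"turn":[0,0,0],"hand":60},
  {"dp":[3,-30,0],"turn":[0,0,0],"hand":60},
])

```text
t: 1.9
ee_pos: [394.2, -215.1, 222.5]
ee_rot: [-180.0, 0.0, -25.3]
ft_force: [0.0, -0.2, -0.5]
gripper_width: 0.693
```

Request:
move_arm([
  {"dp":[2,-30,6],"hand":60,"turn":[0,0,0]},
  {"dp":[2,-30,6],"hand":60,"turn":[0,0,0]},
  {"dp":[2,-30,6],"hand":60,"turn":[0,0,0]},
  {"dp":[2,-30,12],"hand":60,"turn":[0,0,0]},
  {"dp":[2,-30,12],"hand":60,"turn":[0,0,0]},
  {"dp":[2,-30,12],"hand":60,"turn":[0,0,0]},
  {"dp":[2,-30,12],"hand":60,"turn":[0,0,0]},
  {"dp":[2,-30,12],"hand":60,"turn":[0,0,0]},
  {"dp":[2,-30,12],"hand":60,"turn":[0,0,0]},
  {"dp":[2,-30,12],"hand":60,"turn":[0,0,0]},
  {"dp":[2,-26,10],"hand":60,"turn":[0,0,0]},
  {"dp":[0,0,10],"hand":60,"turn":[0,0,0]},
])

```text
t: 2.9
ee_pos: [555.9, 72.4, 99.9]
ee_rot: [-179.9, -0.2, -25.1]
ft_force: [0.8, 0.2, 0.1]
gripper_width: 0.69
```

```bash
python3 - <<'E'
from rig import r,optics
import cv2,numpy as np
for n in ("scene","top","wrist"):
    d=optics.snapshot(n);np.savez(f"pics/{n}1.npz",**d)
    f=d["frame"][:,:,::-1]
    if n=="scene": f=cv2.resize(f[150:290,220:400],None,fx=4,fy=4,interpolation=cv2.INTER_CUBIC)
    if n=="top": f=cv2.resize(f[130:270,250:430],None,fx=4,fy=4,interpolation=cv2.INTER_CUBIC)
    cv2.imwrite(f"pics/{n}1.png",cv2.convertScaleAbs(f,alpha=1.5))
s=r.get_state();print(s["t"],s["ee_pos"],s["ee_rot"],s["q"])
E
```

```text
3.05 [551.85822628  68.74006923  99.5216824 ] [ 1.79912380e+02  1.74034005e-01 -2.52859299e+01] [-4.40197727e+00  3.50307314e+01  9.80001213e+01 -2.70352097e-02
  4.71629855e+01  1.10902235e+02]
```

View pics/wrist1.png

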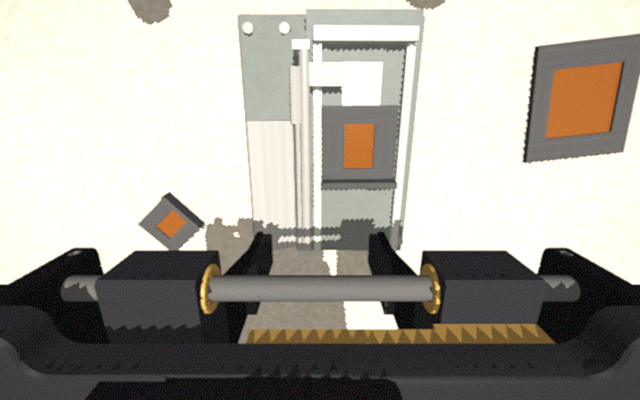

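View pics/scene1.png

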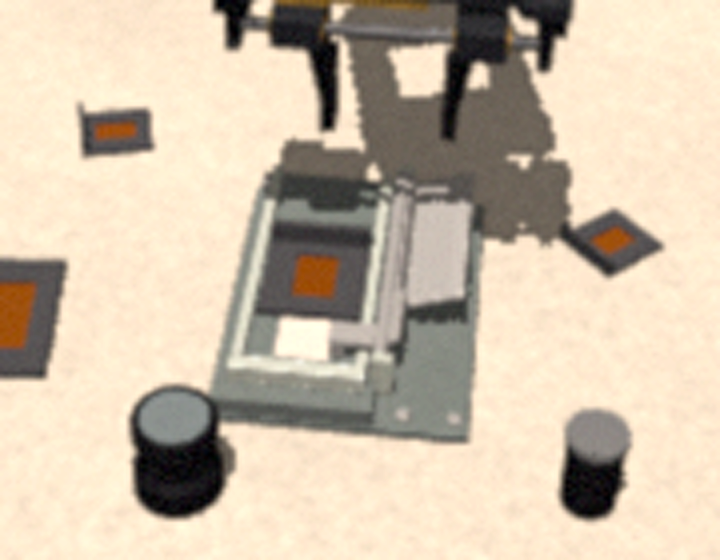

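View pics/top1.png

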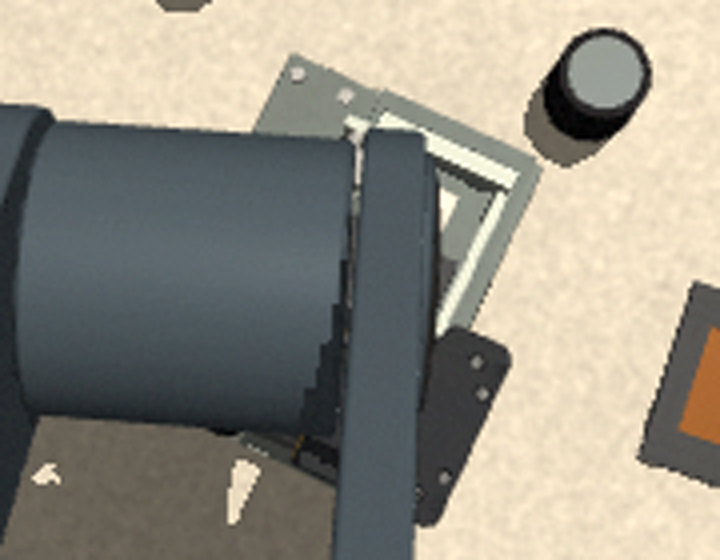

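```bash
python3 - <<'E'
import cv2
from h import *
d=load("wrist1");f=d["frame"][:,:,::-1]
cv2.imwrite("pics/wc.png",cv2.resize(cv2.convertScaleAbs(f[5:255,235:435],alpha=.9),None,fx=3,fy=2.4,interpolation=cv2.INTER_CUBIC))
E
```

```text
(no output)
```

View pics/wc.png

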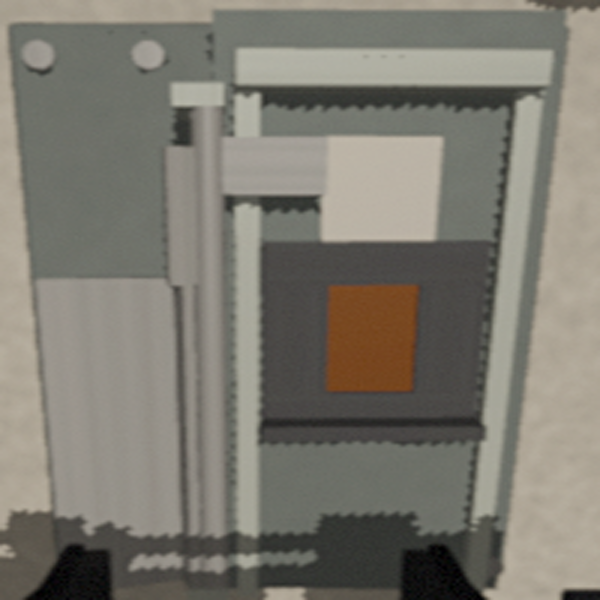

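```bash
python3 - <<'E'
from h import *
from scipy.optimize import least_squares
d=load("wrist1")
print("cam",-d["R"].T@d["t"])
wp=lambda a,b:(235+(a+.5)/3-.5,5+(b+.5)/2.4-.5)
P=[(wp(236,86),(67,37.5,32)),(wp(550,88),(67,-37.5,32)),(wp(38,278),(12,86,39)),(wp(170,280),(12,52,27))]
def S(p,X):
    c,q=np.cos(p[2]),np.sin(p[2]);return np.array([p[0]+c*X[0]-q*X[1],p[1]+q*X[0]+c*X[1],X[2]])
f=lambda p:np.concatenate([proj(d,S(p,x))-u for u,x in P])
o=least_squares(f,[595,13,-.44]);print(o.x[:2],np.degrees(o.x[2]),o.fun.round(2))
def mk(p):
    c,q=np.cos(p[2]),np.sin(p[2])
    return lambda X:np.array([c*(X[0]-p[0])+q*(X[1]-p[1]),-q*(X[0]-p[0])+c*(X[1]-p[1])]).round(1)
inv=mk(o.x)
R=lambda a,b,z:inv(ray(d,*wp(a,b),z))
print("left rail inner",R(262,100,26),R(260,540,26),"right inner",R(515,100,26),R(472,510,26), "right outer",R(543,100,26),R(497,510,26))
print("carrier front",R(262,240,25),R(492,240,25))
print("lip rear",R(260,440,38),R(484,440,38),"at mid",R(260,420,38),R(484,420,38), R(260,440,20))
for k in("wrist1",):
  for y in(69,-6):print("tipproj",y)
print("tcp",inv(np.array([551.9,68.7])))
E
```

```text
cam [628.30691693  33.7914864  259.75726572]
[593.94193651  15.09715718] -25.87758777308538 [-1.13  0.02  0.09  0.6  -1.03  0.16  2.23 -0.88]
left rail inner [64.5 30.5] [-81.1  29.1] right inner [ 65.2 -31.1] [-68.5 -32.4] right outer [ 65.3 -37.9] [-68.5 -39.7]
carrier front [24.  29.9] [ 24.7 -29.6]
lip rear [-39.5  29.7] [-38.8 -30.1] at mid [-32.6  29.8] [-31.9 -29.5] [-44.5  29.5]
tipproj 69
tipproj -6
tcp [-61.2  29.9]
```

Request:
move_arm([
  {"dp":[0,-1.5,10],"hand":54,"turn":[0,0,0]},
  {"dp":[0,0,15],"hand":54,"turn":[0,0,0]},
  {"dp":[0,0,15],"hand":54,"turn":[0,0,0]},
  {"dp":[0,0,10],"hand":54,"turn":[0,0,0]},
  {"dp":[0,0,4],"hand":54,"turn":[0,0,0]},
  {"dp":[0,0,0],"hand":54,"turn":[0,0,0]},
  {"dp":[0,0,0],"hand":54,"turn":[0,0,0]},
])

```text
t: 3.63
ee_pos: [554.0, 69.6, 46.8]
ee_rot: [-180.0, -0.0, -25.4]
ft_force: [0.2, -0.2, -0.1]
gripper_width: 0.622
```

```bash
cat >snap.py <<'E'
import sys
from rig import r,optics
import cv2,numpy as np
k=sys.argv[1]
for n in ("scene","wrist"):
    d=optics.snapshot(n);np.savez(f"pics/{n}{k}.npz",**d)
    f=d["frame"][:,:,::-1]
    if n=="scene": f=cv2.convertScaleAbs(cv2.resize(f[170:280,250:370],None,fx=5,fy=5,interpolation=cv2.INTER_CUBIC),alpha=1.4)
    cv2.imwrite(f"pics/{n}{k}.png",f)
s=r.get_state();print(s["t"],s["ee_pos"],s["ee_rot"],s["ft_force"],s["gripper_width"]*87)
E
python3 snap.py 2
```

```text
3.7333 [554.47968012  69.78814585  47.29071067] [-1.79967169e+02 -8.43235802e-02 -2.53560477e+01] [0.42159684 0.1043094  0.54758542] 54.35358795616581
```

View pics/scene2.png

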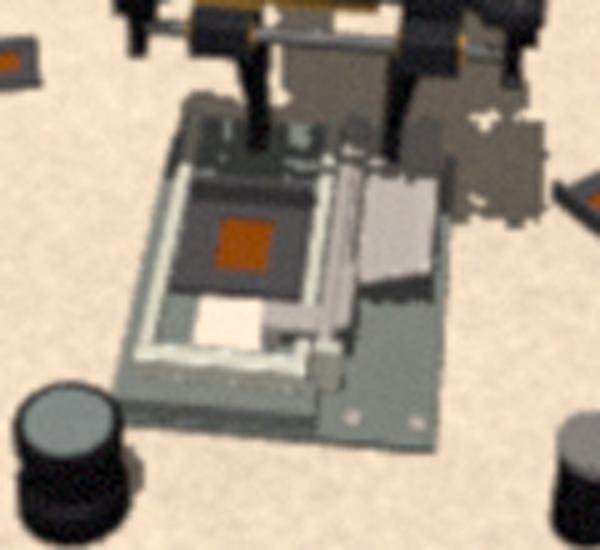

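View pics/wrist2.png

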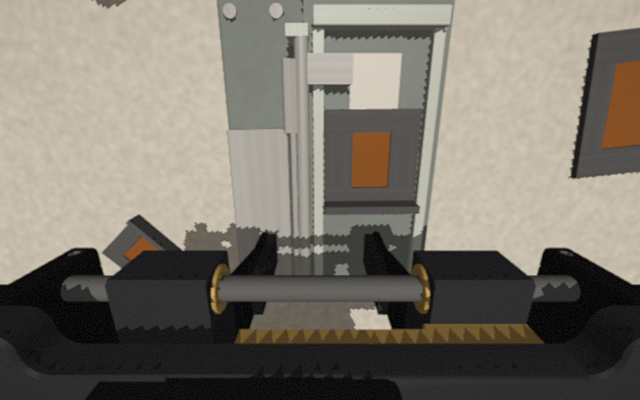

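The scene view shows one fingertip over the lever at (393,160) and the other in the track behind the lip at (258,150). Next I'll press the lever.

Request:
move_arm([
  {"dp":[0,0,7],"hand":54,"turn":[0,0,0]},
  {"dp":[0,0,5],"hand":54,"turn":[0,0,0]},
  {"dp":[0,0,4],"hand":54,"turn":[0,0,0]},
  {"dp":[0,0,3],"hand":54,"turn":[0,0,0]},
  {"dp":[0,0,2.5],"hand":54,"turn":[0,0,0]},
  {"dp":[0,0,0],"hand":54,"turn":[0,0,0]},
  {"dp":[0,0,0],"hand":54,"turn":[0,0,0]},
])

```text
t: 4.32
ee_pos: [553.7, 69.6, 25.2]
ee_rot: [180.0, 0.0, -25.3]
ft_force: [-0.8, -3.0, 4.4]
gripper_width: 0.62
```

```bash
python3 snap.py 3
```

```text
4.4167 [553.76304758  69.67381244  25.28658144] [ 1.79974231e+02 -2.88798700e-04 -2.53299654e+01] [-1.04061847 -3.29270309  3.81447062] 53.96247975140472
```

View pics/scene3.png

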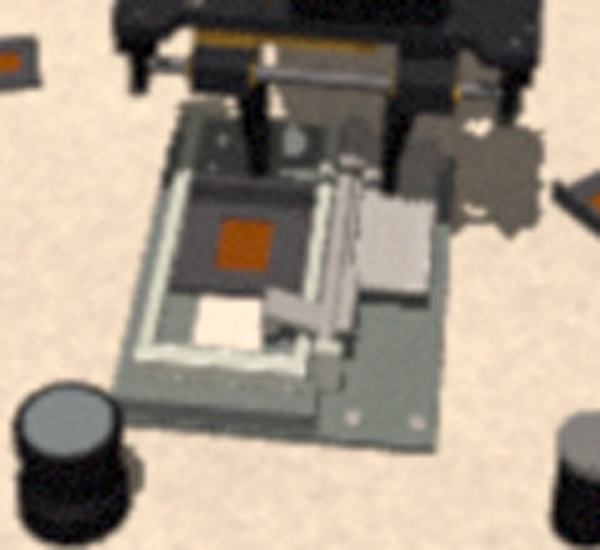

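View pics/wrist3.png

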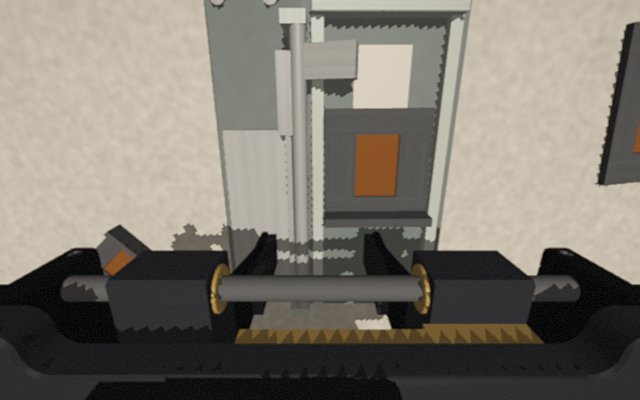

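Request:
move_arm([
  {"dp":[3,0,0],"hand":54,"turn":[0,0,0]},
  {"dp":[3,0,0],"hand":54,"turn":[0,0,0]},
  {"dp":[3,0,0],"hand":54,"turn":[0,0,0]},
  {"dp":[3,0,0],"hand":54,"turn":[0,0,0]},
  {"dp":[3,0,0],"hand":54,"turn":[0,0,0]},
  {"dp":[3,0,0],"hand":54,"turn":[0,0,0]},
  {"dp":[3,0,0],"hand":54,"turn":[0,0,0]},
  {"dp":[3,0,0],"hand":54,"turn":[0,0,0]},
  {"dp":[3,0,0],"hand":54,"turn":[0,0,0]},
])

```text
t: 5.17
ee_pos: [578.6, 58.4, 24.9]
ee_rot: [-180.0, 0.0, -25.3]
ft_force: [-1.9, 2.1, 3.8]
gripper_width: 0.618
```

```bash
python3 snap.py 4
```

```text
5.2667 [579.48641483  58.03966604  25.12204945] [-1.79969942e+02 -1.07243082e-01 -2.53523602e+01] [-1.57386775  0.29126479  4.42918791] 54.23037423591006
```

View pics/wrist4.png

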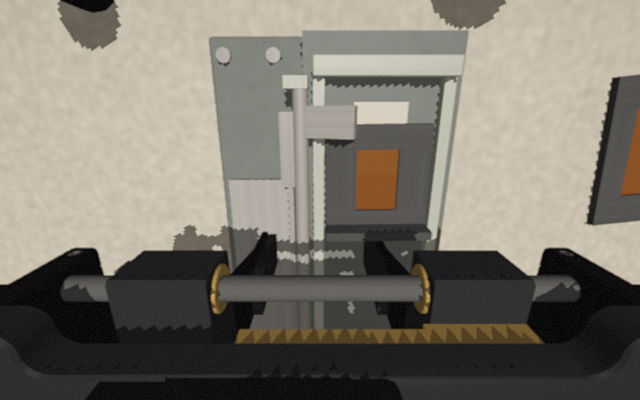

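View pics/scene4.png

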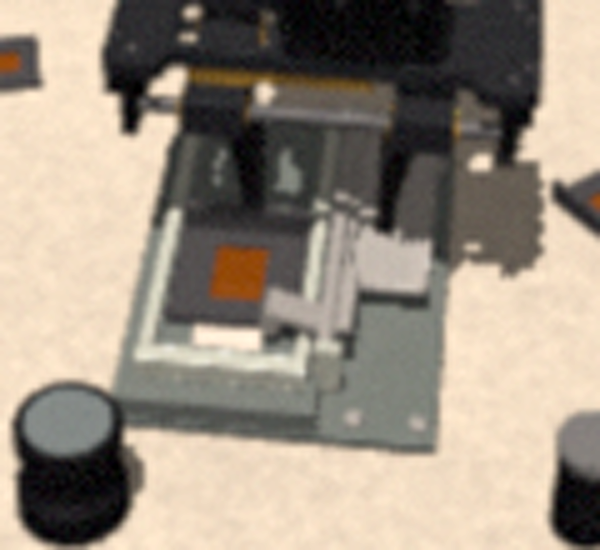

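The carrier is moving and its front edge is entering under the raised nose at wrist (330,135). I'll keep pushing.

Request:
move_arm([
  {"dp":[3,0,0],"hand":54,"turn":[0,0,0]},
  {"dp":[3,0,0],"hand":54,"turn":[0,0,0]},
  {"dp":[3,0,0],"hand":54,"turn":[0,0,0]},
  {"dp":[3,0,0],"hand":54,"turn":[0,0,0]},
  {"dp":[3,0,0],"hand":54,"turn":[0,0,0]},
  {"dp":[3,0,0],"hand":54,"turn":[0,0,0]},
  {"dp":[0,0,0],"hand":54,"turn":[0,0,0]},
])

```text
t: 5.85
ee_pos: [595.7, 50.3, 25.1]
ee_rot: [-180.0, -0.1, -25.3]
ft_force: [-2.3, 0.5, 4.2]
gripper_width: 0.62
```

```bash
python3 snap.py 5
```

```text
5.95 [595.66021599  50.35642343  25.18939061] [-1.79972822e+02 -1.32491095e-01 -2.53362790e+01] [-1.72339763 -0.25387191  3.71641332] 53.94747551673446
```

View pics/wrist5.png

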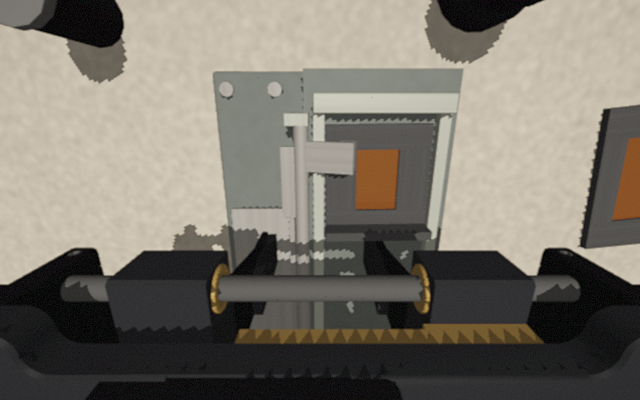

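View pics/scene5.png

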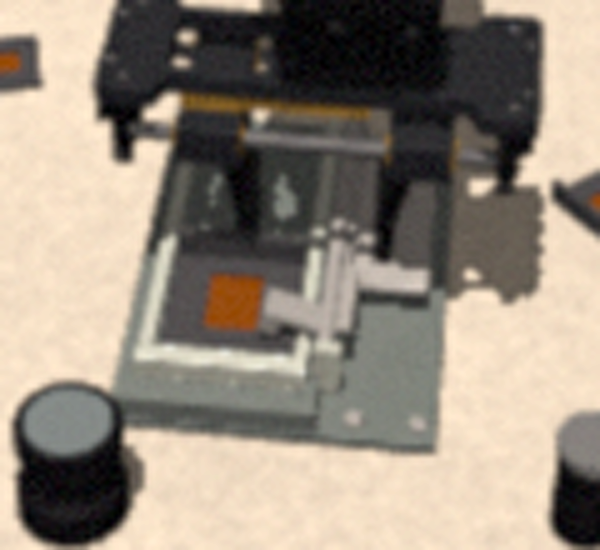

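Request:
move_arm([
  {"dp":[2,0,0],"hand":54,"turn":[0,0,0]},
  {"dp":[2,0,0],"hand":54,"turn":[0,0,0]},
  {"dp":[1,0,0],"hand":54,"turn":[0,0,0]},
  {"dp":[1,0,0],"hand":54,"turn":[0,0,0]},
  {"dp":[0,0,0],"hand":54,"turn":[0,0,0]},
])

```text
t: 6.37
ee_pos: [600.0, 48.2, 25.0]
ee_rot: [180.0, 0.0, -25.3]
ft_force: [-3.5, 1.2, 4.4]
gripper_width: 0.621
```

Request:
move_arm([
  {"dp":[1,0,0],"hand":54,"turn":[0,0,0]},
  {"dp":[1,0,0],"hand":54,"turn":[0,0,0]},
  {"dp":[0,0,0],"hand":54,"turn":[0,0,0]},
  {"dp":[0,0,0],"hand":54,"turn":[0,0,0]},
])

```text
t: 6.7
ee_pos: [600.5, 47.9, 25.0]
ee_rot: [180.0, 0.2, -25.4]
ft_force: [-4.7, 3.1, 5.1]
gripper_width: 0.619
```

```bash
python3 snap.py 6
```

```text
6.8 [600.49781075  47.89463843  24.92976577] [ 1.79978653e+02  1.60447953e-01 -2.53693643e+01] [-4.45529467  2.316052    6.16845366] 53.99686303516201
```

View pics/wrist6.png

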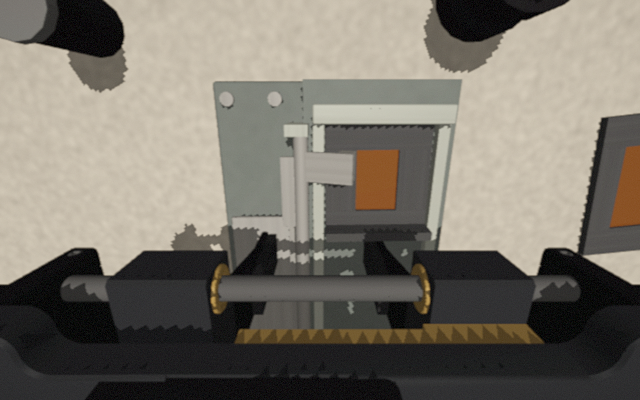

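Request:
move_arm([
  {"dp":[1.5,0,0],"hand":54,"turn":[0,0,0]},
  {"dp":[1.5,0,0],"hand":54,"turn":[0,0,0]},
  {"dp":[0,0,0],"hand":54,"turn":[0,0,0]},
  {"dp":[0,0,0],"hand":54,"turn":[0,0,0]},
])

```text
t: 7.13
ee_pos: [600.6, 47.8, 24.8]
ee_rot: [179.9, 0.5, -25.4]
ft_force: [-8.5, 4.9, 9.6]
gripper_width: 0.621
```

```bash
python3 snap.py 7
python3 - <<'E'
import cv2
from h import *
d=load("wrist7");f=d["frame"][:,:,::-1]
cv2.imwrite("pics/wc7.png",cv2.resize(f[75:265,210:470],None,fx=3,fy=3,interpolation=cv2.INTER_CUBIC))
E
```

```text
7.2333 [600.59148409  47.76901988  24.81880378] [179.93691531   0.48293636 -25.41626272] [-8.23782918  5.07508167  8.5872038 ] 53.82818597878295
```

View pics/wc7.png

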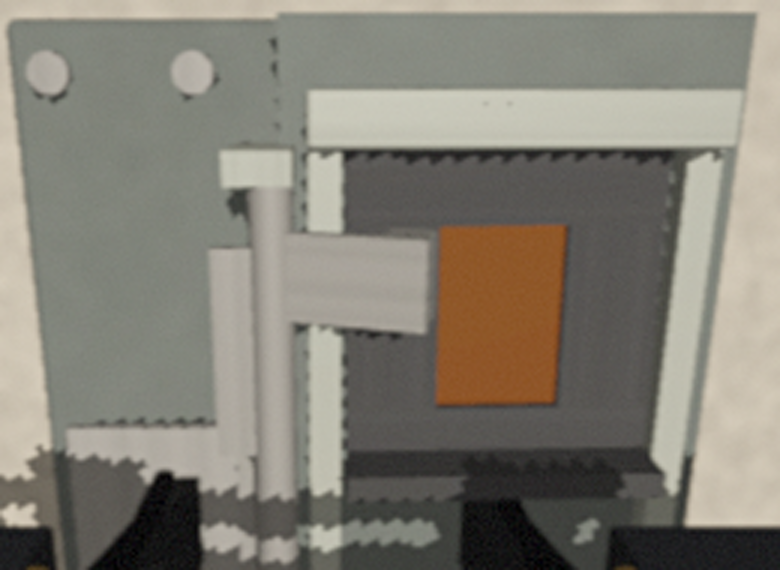

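View pics/scene7.png

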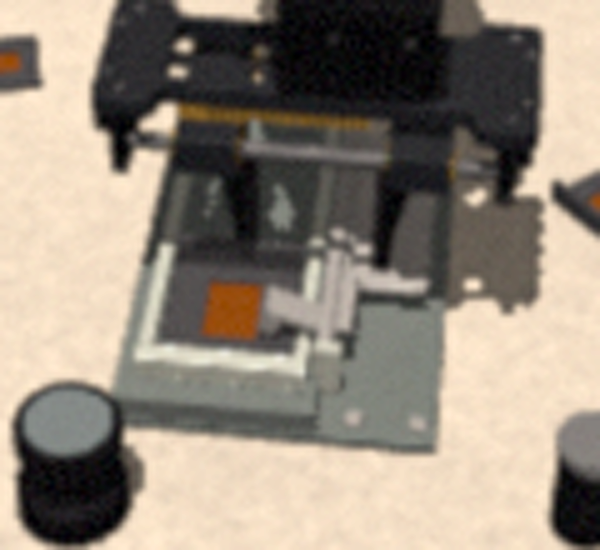

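The carrier meets the stop at wc7 row 150 with no bed visible between them, and the tip stalls at about 9 N, so it is home. I'll back off the lip first and then let the lever rise.

Request:
move_arm([
  {"dp":[-3,0,0],"hand":54,"turn":[0,0,0]},
  {"dp":[-3,0,0],"hand":54,"turn":[0,0,0]},
  {"dp":[-3,0,0],"hand":54,"turn":[0,0,0]},
  {"dp":[-2,0,0],"hand":54,"turn":[0,0,0]},
  {"dp":[0,0,0],"hand":54,"turn":[0,0,0]},
  {"dp":[0,0,0],"hand":54,"turn":[0,0,0]},
])

```text
t: 7.73
ee_pos: [596.3, 50.5, 25.5]
ee_rot: [-179.9, -0.2, -25.4]
ft_force: [1.7, -1.1, 3.4]
gripper_width: 0.621
```

```bash
python3 snap.py 8
python3 - <<'E'
import cv2
from h import *
d=load("wrist8");f=d["frame"][:,:,::-1]
cv2.imwrite("pics/wc8.png",cv2.resize(f[65:265,210:470],None,fx=3,fy=3,interpolation=cv2.INTER_CUBIC))
E
```

```text
7.8333 [595.79428653  50.58495922  25.32050379] [-1.79948532e+02 -1.31835829e-01 -2.53530777e+01] [ 2.7842739  -0.778154    3.65837195] 53.63099611351025
```

View pics/wc8.png

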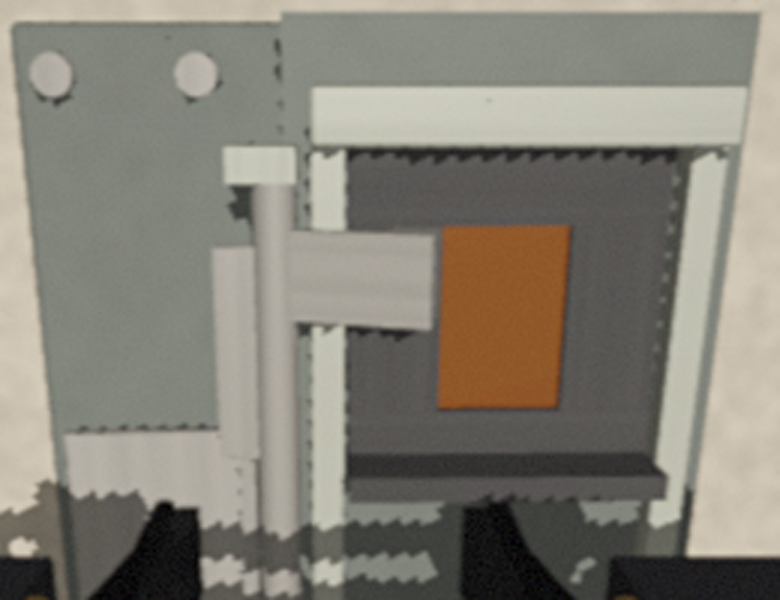

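The carrier stayed at the stop, and there is now a gap between the tip and the lip. I'll release the lever gently.

Request:
move_arm([
  {"dp":[0,0,-2],"hand":54,"turn":[0,0,0]},
  {"dp":[0,0,-2],"hand":54,"turn":[0,0,0]},
  {"dp":[0,0,-2],"hand":54,"turn":[0,0,0]},
  {"dp":[0,0,-2],"hand":54,"turn":[0,0,0]},
  {"dp":[0,0,-3],"hand":54,"turn":[0,0,0]},
  {"dp":[0,0,-6],"hand":54,"turn":[0,0,0]},
  {"dp":[0,0,-12],"hand":54,"turn":[0,0,0]},
  {"dp":[0,0,-20],"hand":54,"turn":[0,0,0]},
  {"dp":[0,0,-30],"hand":54,"turn":[0,0,0]},
  {"dp":[-10,0,-30],"hand":54,"turn":[0,0,0]},
  {"dp":[-20,0,-20],"hand":54,"turn":[0,0,0]},
  {"dp":[0,0,0],"hand":54,"turn":[0,0,0]},
])

```text
t: 8.83
ee_pos: [566.7, 64.9, 159.1]
ee_rot: [-179.9, -0.2, -25.3]
ft_force: [-0.7, 0.0, -0.1]
gripper_width: 0.62
```

Request:
move_arm([
  {"dp":[-25,0,0],"hand":54,"turn":[0,0,0]},
  {"dp":[-25,0,0],"hand":54,"turn":[0,0,0]},
  {"dp":[-25,10,0],"hand":54,"turn":[0,0,0]},
  {"dp":[0,30,0],"hand":54,"turn":[0,0,0]},
  {"dp":[0,30,0],"hand":54,"turn":[0,0,0]},
  {"dp":[0,30,0],"hand":54,"turn":[0,0,0]},
  {"dp":[0,30,0],"hand":54,"turn":[0,0,0]},
  {"dp":[0,30,0],"hand":54,"turn":[0,0,0]},
  {"dp":[0,30,0],"hand":54,"turn":[0,0,0]},
  {"dp":[0,30,0],"hand":54,"turn":[0,0,0]},
  {"dp":[0,30,0],"hand":54,"turn":[0,0,0]},
  {"dp":[0,0,0],"hand":54,"turn":[0,0,0]},
])

```text
t: 9.83
ee_pos: [391.7, -134.3, 154.3]
ee_rot: [179.9, -0.1, -25.6]
ft_force: [0.3, -0.3, -0.2]
gripper_width: 0.617
```

```bash
python3 snap.py 9
python3 - <<'E'
from rig import optics
import cv2,numpy as np
d=optics.snapshot("top");f=d["frame"][:,:,::-1];np.savez("pics/top9.npz",**d)
cv2.imwrite("pics/top9.png",f)
cv2.imwrite("pics/top9c.png",cv2.resize(cv2.convertScaleAbs(f[135:265,270:400],alpha=1.6),None,fx=4.6,fy=4.6,interpolation=cv2.INTER_CUBIC))
E
```

```text
9.9333 [ 392.37524447 -131.15736196  154.16606833] [-1.79987047e+02  4.30945252e-03 -2.55295776e+01] [ 0.46627104 -0.35684226  0.02991478] 54.04626360788196
```

View pics/top9.png

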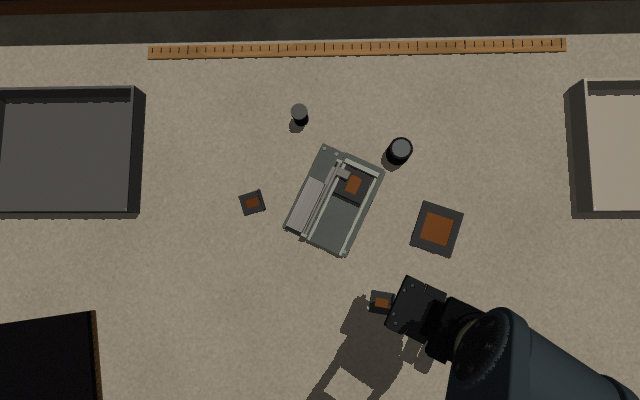

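View pics/top9c.png

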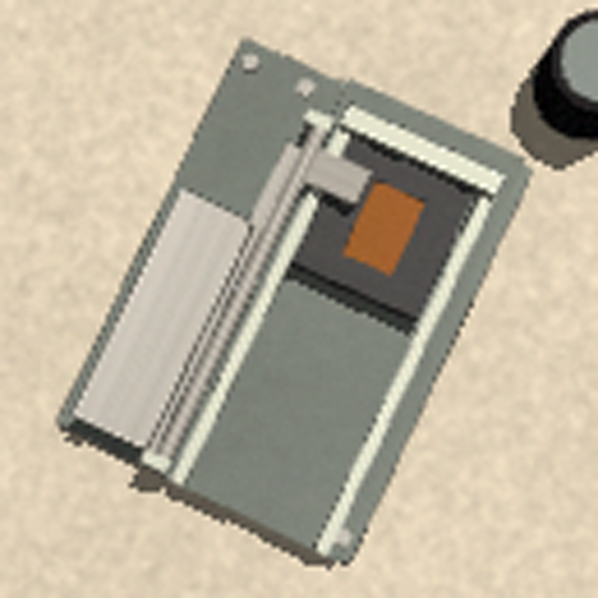

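View pics/scene9.png

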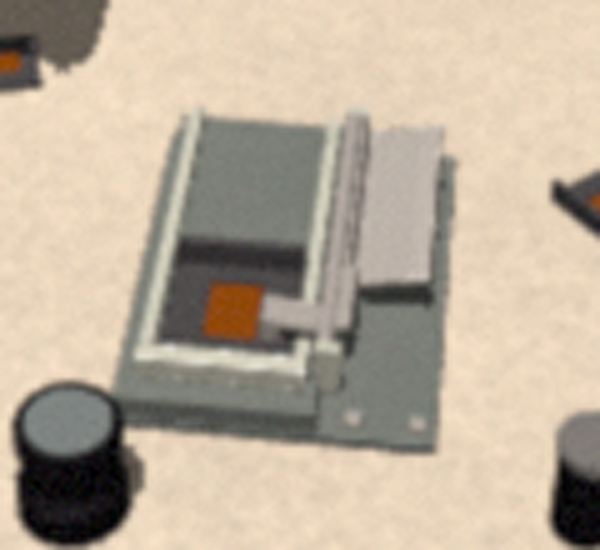

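The carrier is home against the stop, the nose is down on it, and the bystanders are at the same pixels as before. Handing in.

```bash
python3 - <<'E'
from h import *
a=load("top0")["frame"].astype(int);b=load("top9")["frame"].astype(int)
t=load("top9")
cs=[]
for f in(a,b):
    m=(f[...,0]>f[...,2]*2.2)&(f[...,0]>70);m[:150]=0;m[250:]=0;m[:,:300]=0;m[:,390:]=0
    v,u=np.nonzero(m);cs.append(ray(t,u.mean(),v.mean(),23))
print("carrier moved",np.linalg.norm(cs[1]-cs[0]))
for n,(r0,r1,c0,c1) in dict(can=(100,130,288,312),loupe=(133,170,383,415),spare=(198,260,408,466)).items():
    print(n,np.abs(a-b)[r0:r1,c0:c1].mean())
from rig import r;print(r.sign_off())
E
```

```text
carrier moved 43.160940764751864
can 6.05462962962963
loupe 5.893581081081081
spare 5.907860585836114
the job is handed in; nothing more can be done
None
```

I loaded the small carrier against the end stop and let the clip back down onto it. I handed the job in just under 10 s into the 35 s limit.

**What I did:** With the gripper held about 54 mm open, one fingertip pressed the clip's lever down and held it with about 4 N. The other fingertip pushed the lip's rear face until the carrier stopped at about 9–10 N of push force. I then backed off the lip while the lever was still held, eased the lever up, and moved clear.

**Last checks:**
- **Carrier:** It moved 43.2 mm, against a gap to the stop of about 43.7 mm measured at the start, so they agree within the 2 mm calibration. No bed shows between the carrier and the stop.
- **Clip:** The lever is back up and the nose rests on the carrier. I judged this from the pictures and did not measure the clip's angle.
- **Bystanders:** The canister, magnifier and spare carrier show the same low difference between the first and last top pictures (about 6 grey levels of 255), so I saw no sign they moved.
- **Arm:** The force on the tool read about zero once it was clear.

No check failed. The separate fits of the stage pose differed by about 2–3 mm and 2°; I used a value between them, and the rails seen from the wrist camera agreed with it.

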